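# Hold the filter canister's bayonet cap half-way

### The job

Close the open filter canister loosely: pick up the loose blue bayonet cap, lower it upright so that its two lugs drop through the notches of the canister's collar and its flange sits flush, then twist it clockwise (seen from above) to the green mark, half-way to the lock, and never on into the click at the red mark. A spring turns the cap back when it is let go, so finish while still gripping the cap and holding it steady at the green mark. Do not knock the other things about.

Things in the scene. Friction and masses are not known exactly. Their poses are not given: they have to be found in the camera images.
- cap: Loose blue cap, 0.08-0.17 kg, standing upright. Origin: centre of its underside, z up. Plug 48 mm in diameter, 18 mm tall, lowest 4 mm tapered to 42 mm; two lugs on it along the cap's +x and -x, reaching 31 mm from the axis, 6 mm wide, 4 to 10 mm above the origin. Flange 65 mm in diameter, 18 to 23 mm above the origin, white pointers at +x and -x. Half a turn about z makes no difference.
- cap_bar (a point): Middle of the cap's grip bar, on the cap's axis 38 mm above its origin. The bar runs along the cap's x (over the lugs): 52 mm long, 20 mm thick (y), from 23 to 53 mm above the cap's origin, a white line along its top.
- canister: Open canister, fixed to the bench: clear body 72 mm in diameter under a black collar 84 mm in diameter. Origin: centre of its underside, z up. The cap enters with its x axis along the canister's x axis, either way round. Seated, with its flange on the collar, the cap's origin is 86 mm above this one and on the same axis.
- canister_mouth (a point): Centre of the collar's mouth, level with the collar's top, 104 mm above the canister's origin. Round hole 52 mm in diameter with two notches along the canister's +x and -x, 10 mm wide, reaching 33 mm from the axis, through a rim 6 mm thick; below the rim an open space 18 mm deep, 33 mm in radius, where the lugs can turn.
- green_mark (a point): One of the two green half-way marks on the collar's top, 37.5 mm from the axis, 0.634 rad clockwise (seen from above) from the notch at the canister's +x; the other is opposite. White marks stand at the notches and red ones (locked) 1.184 rad clockwise from them. The cap's pointers are read against these.
- latch (a joint): Clockwise turn (rad) of the orange sprung ring under the rim. Seated lugs push it once the cap is turned 0.084 from the notches, so it reads the cap's turn less 0.084: 0 at rest, 0.55 green mark, 1.1 locked. Its spring (0.10 Nm at 0, 0.21 at 1.1) turns a cap that is let go back. From 0.75 sprung balls resist the lugs; past 0.9 they snap over: the click.
- closed_canister: Bystander: a second canister of the same make, fixed to the bench, its blue cap already locked (a fixed part of it), 140 mm tall overall, 92 mm wide at the foot. Origin: centre of its underside.
- cartridge: Bystander: a loose white paper filter cartridge with green ends, standing upright, 42 mm in diameter, 70 mm tall. Origin: centre of its underside.
- screwdriver: Bystander: a loose screwdriver, lying along its x axis.
- elbow: Bystander: a loose brass pipe elbow, 28 mm in diameter at the foot, 38 mm tall, its arm reaching 26 mm along its x axis. Origin: centre of its underside.

How it is judged (in metres and radians):
On the way, in this order (a step that is already met when the one before it is completed fails the run):
1. the cap is lifted clear of the bench in the fingers (height (world z) of cap above 0.03 m and contact force between the fingers and cap above 1 N), for 0.1 s.
2. the cap is seated in the collar at the notches, not yet turned to the half-way mark (z of cap in the frame of canister between 0.08 and 0.0895 m and horizontal distance between cap and canister below 0.004 m and angle between cap's own z axis and vertical below 0.1 rad and value of joint latch below 0.35 rad), for 0.1 s.
At the end, for the whole second after the job is handed in: The cap is seated in the canister's collar (origin 80 to 89.5 mm above the canister's, within 4 mm of its axis, upright within 0.1 rad), turned so that the latch reads 0.42 to 0.68 rad and the cap stands 0.45 to 0.82 rad from the notches, still, and the fingers still grip it (z of cap in the frame of canister between 0.08 and 0.0895 m and horizontal distance between cap and canister below 0.004 m and angle between cap's own z axis and vertical below 0.1 rad and value of joint latch between 0.42 and 0.68 rad and angle between the x axis of cap and the x axis of canister, either way round between 0.45 and 0.82 rad and contact force between the fingers and cap above 1 N and angular speed of cap below 0.3 rad/s and linear speed of cap below 0.03 m/s); the arm keeps its last pose, push and grip.
It fails at once if the cap was turned on into the lock's click (latch past 0.9 rad) (value of joint latch above 0.9 rad).
It fails at once if a bystander was knocked about (moved more than 25 mm) (distance of any of cartridge, screwdriver, elbow from where it was at the start of the episode above 0.025 m).
It also fails if it takes over 45 s, if anything falls off the work surface, if the arm or the gripper's body presses on something with over 40 N, if the wrist force passes 120 N, or if a joint passes its speed limit or range.

### The arm

A 6-joint arm with a two-finger parallel gripper is mounted at the origin on the work surface. World frame = base frame: x ahead of the robot, y to its left, z up, the work surface at z = 0. Lengths are in mm, angles in rad, forces in N, time in s.
With the tool pointing down it reaches from about 300 to 775 mm from the base axis. Payload 14.6 kg.
Tool frame: the origin (TCP) lies on the centre line of the jaws, within the pads' length; the fingertips stand 11 mm ahead of it and the grasp point (between the pads) lies 8 mm behind it; x points along the fingers, y is the direction in which the jaws open and shut, and the axes are right-handed (so a half turn about x gives the same grasp; the last joint's range is limited). The gripper opens to 94 mm and grips with 3 to 60 N. Pads are 16 mm wide; open, the fingers measure 119 mm over their backs; the gripper's body (75 mm by 177 mm) begins 78 mm behind the grasp point.
Start: joints at [1.169, 0.3, 1.521, -0, 1.321, -0.067], TCP at [180.716, 519.453, 216.446] pointing down, gripper open.
Joint ranges: [-3.03, 3.03], [-0.79, 2.21], [0.23, 2.52], [-1.04, 4.18], [0, 3.07], [-2.55, 2.55]. Speed limits (rad/s): [2.22, 2.22, 2.57, 3.14, 3.14, 3.14].

### API

Orientations are given as [roll, pitch, yaw] about the fixed x, y, z axes, in that order (R = Rz(yaw) Ry(pitch) Rx(roll)).
In Python, from cell import manip gives the robot as it stands.
- The arm moves only by the shell command python3 -m handwheel 'ROWS' [OPENING] [FORCE]. ROWS is JSON, a list of rows, each a list of 2 entries, a list of its own where there are three numbers: the shift along the tool's x, y, z in mm, then the turn about the tool's x in rad. In form: [[[x, y, z], spin], ...]. A call has exactly 10 rows; each row shifts and turns the commanded pose from where the row before left it, along the tool's axes as they then stand; what a row does not reach is not made up. A row lasts 1/8 s, in which the tool goes at most 62.5 mm and 10.7 degrees, less where a joint would pass 70% of its speed; a pose out of reach is approached as far as the arm can. A call with a gripper value outside its range is refused whole. OPENING is the closure in counts, from 0 (fully open) to 255 (shut), set as the call begins (- or left out, the last holds). The fingers move at their own pace and stop on an object; FORCE is the grip in N (left out, the last holds). Time passes only in rows, so rows that do not move let the fingers close, or fill a call up. It gives the time, the measured TCP pose, the force and the opening at its end, in the units of the state.
- manip.read_state(): the state, without advancing time (a new reading comes with each control period).
- manip.camera(name): name is "scene" or "top" or "wrist"; returns a dict with "pixels" (384x512x3 uint8, red, green, blue), "z_map" (384x512 float32, mm along the optical axis (not along the pixel's ray), 0 where there is no reading), "mtx" (3x3 intrinsics, pixels), "xyz" and "orientation" of the camera in the world. Camera axes: x right, y up, looking along -z (the intrinsics and any distortion apply to the point x, -y, -z); pixel columns grow to the right and rows downward; lengths in mm; the calibration is good to about 2 mm. A picture is of the moment at which its call begins.
- manip.sign_off(): hands the job in, once; it reports no verdict.
Trained networks look in the newest picture that a camera, given by its name, has taken for a name from the list of things; names that differ only in an ending like _2 or _b are one class to them, and where a whole thing is asked for, a point or a joint stands for the part that bears it (a point fixed in the world has none). Each returns a list of dicts, best first, with "confidence" (0 to 1); they miss things now and then, are a little off and sometimes report something else, mostly with a low value. They report only what shows in the picture. A call takes as long as a camera call.
- manip.cut_out(target, camera): "region" (384x512 bool, what is visible of it) and "centre" ([column, row] in pixels, amid what is visible of it).
The state is a dict: "clock": time; "joints": joint angles; "qd": joint speeds; "effort": joint torques, N m; "eef_pos": TCP position; "eef_rot": TCP orientation; "wrist_force": force on the tool from outside, world axes, zero at the start; "moment": the same for the moment, N m; "finger_gap": finger opening in mm.
Only numpy, scipy, OpenCV 4.12 (cv2) and the standard library are available. Lean on these libraries where they do the work, as an engineer would, in place of code of your own. Each camera call takes 0.05 s, during which the arm holds its last target. There are 200 camera calls.

## Working session

There is one attempt and no reset: what is moved stays moved. The work goes in short steps, Python scripts to look and compute and a shell command to move; the robot and the scene stay as the last step left them, time stands still between calls to the robot, and variables do not carry over. Pictures are saved under pics/ and viewed, about 8 in all and at most 12, crops included, and the job is handed in when it is done.

```bash
mkdir -p pics; ls
cat > h.py <<'E'
import numpy as np, cv2
from scipy.spatial.transform import Rotation as R
from cell import manip
def shot(n,save=None):
    c=manip.camera(n)
    if save: cv2.imwrite('pics/'+save,cv2.cvtColor(c['pixels'],cv2.COLOR_RGB2BGR))
    return c
def rot(o):
    o=np.array(o,float)
    if o.shape==(3,3): return o
    if o.size==3: return R.from_euler('xyz',o).as_matrix()
    return None
def pts(c):
    z=c['z_map']; K=np.array(c['mtx']); v,u=np.mgrid[:z.shape[0],:z.shape[1]]
    P=np.stack([(u-K[0,2])/K[0,0]*z,-(v-K[1,2])/K[1,1]*z,-z],-1)
    return P@rot(c['orientation']).T+np.array(c['xyz'])
def proj(c,p):
    K=np.array(c['mtx']); q=(np.array(p,float)-np.array(c['xyz']))@rot(c['orientation'])
    return np.array([K[0,2]+K[0,0]*q[...,0]/-q[...,2],K[1,2]-K[1,1]*q[...,1]/-q[...,2]]).T
E
python3 - <<'E'
from h import *
s=manip.read_state(); print(s)
for n in ('top','scene'):
    c=shot(n,n+'1.png'); print(n,c['xyz'],c['orientation'],c['mtx'],[k for k in c])
    P=pts(c)
    for t in ('cap','canister','closed_canister','cartridge','screwdriver','elbow'):
        for d in manip.cut_out(t,n)[:2]:
            m=d['region']&(c['z_map']>0); q=P[m]
            if len(q): print(t,round(d['confidence'],2),np.round(d['centre']),m.sum(),np.round(np.median(q,0)),np.round(np.percentile(q,2,0)),np.round(np.percentile(q,98,0)))
a=cv2.imread('pics/top1.png');b=cv2.imread('pics/scene1.png')
E
```

```text
pics
{'clock': 0.0, 'joints': array([ 1.16944055e+00,  3.00456860e-01,  1.52160448e+00,  1.62735930e-05,
        1.32070580e+00, -6.65800601e-02]), 'qd': array([-7.86051326e-04, -1.40347896e-03,  3.56167199e-05,  1.47254499e-03,
       -1.81587085e-03,  9.23988985e-05]), 'effort': array([ 2.70893288e-04, -5.31813419e+01, -3.52739561e+01,  7.08399201e-02,
        2.43681780e-02, -1.29455289e-04]), 'eef_pos': array([180.59281608, 519.22923862, 215.88424186]), 'eef_rot': array([-1.65079647,  1.56962174, -1.98557623]), 'wrist_force': array([-0.15070945,  0.33264928,  0.23264193]), 'moment': array([-0.01507762,  0.01086136,  0.00457868]), 'finger_gap': 93.88278585809684}
top [ 450.2504973   -23.77626903 1071.62360095] [ 0.08097227  0.00635827 -1.57161271] [[395.4394026    0.         248.43541352]
 [  0.         395.4394026  180.01117527]
 [  0.           0.           1.        ]] ['pixels', 'z_map', 'mtx', 'xyz', 'orientation']
cap 0.85 [205. 185.] 466 [510. 103.  25.] [482.  77.  19.] [540. 135.  57.]
cap 0.38 [288. 196.] 1026 [ 492. -122.  101.] [ 453. -161.    6.] [529. -83. 107.]
cani
[... 490 characters left out ...]
 0.] [572. 388.  41.]
scene [1190.67046622  332.69055835  646.2867179 ] [0.91670233 0.01388123 2.05570568] [[394.90853648   0.         256.13348111]
 [  0.         394.90853648 196.21349779]
 [  0.           0.           1.        ]] ['pixels', 'z_map', 'mtx', 'xyz', 'orientation']
cap 0.83 [307. 224.] 569 [522. 111.  23.] [459.  70.  -1.] [544. 136.  53.]
closed_canister 0.86 [136. 174.] 1584 [ 582. -343.   80.] [ 533. -393.    2.] [ 608. -322.  139.]
cartridge 0.58 [282. 174.] 387 [391. -16.  43.] [360. -40.   0.] [399.  -2.  70.]
screwdriver 0.62 [211. 278.] 699 [758. -14.  20.] [660. -46.  -1.] [803.  32.  26.]
elbow 0.61 [418. 276.] 347 [563. 369.  25.] [508. 353.   0.] [574. 387.  39.]
```

View pics/top1.png

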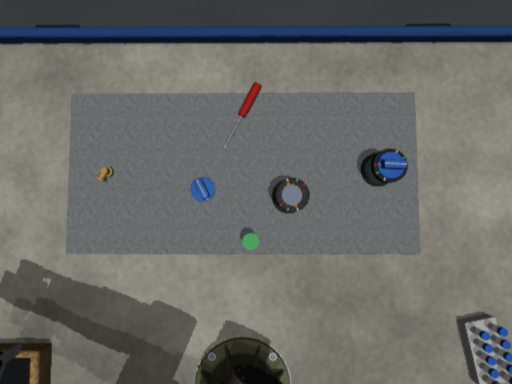

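View pics/scene1.png

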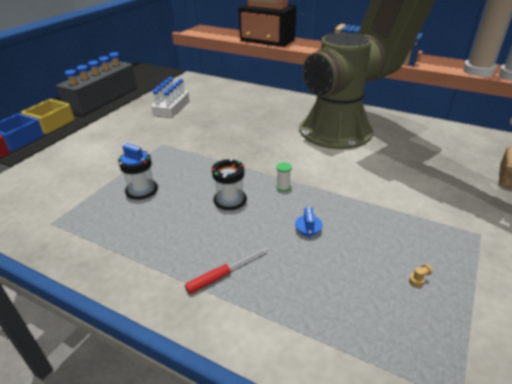

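```bash
cat >> h.py <<'E'
def bar(c,lo,hi,cx,cy,r=45):
    """centre, yaw (axis, mod pi) of points at heights lo..hi near cx,cy"""
    P=pts(c); m=(c['z_map']>0)&(P[...,2]>lo)&(P[...,2]<hi)&(np.hypot(P[...,0]-cx,P[...,1]-cy)<r)
    q=P[m][:,:2].astype(np.float32); b=cv2.minAreaRect(q)
    w=np.linalg.eigh(np.cov(q.T))[1][:,1]
    return len(q),q.mean(0),np.arctan2(w[1],w[0])%np.pi,b,np.median(P[m][:,2])
E
python3 - <<'E'
from h import *
s=manip.read_state(); M=rot(s['eef_rot']); print(np.round(M,3))
c=shot('top'); print(bar(c,42,70,510,104)); print(bar(c,95,110,491,-122,55))
c=shot('scene'); print(bar(c,42,70,510,104)); print(bar(c,98,115,491,-122,55))
w=shot('wrist','w0.png'); print(w['xyz'],rot(w['orientation']).round(2), (M.T@(np.array(w['xyz'])-s['eef_pos'])).round(1))
E
```

```text
[[ 0.     0.329  0.944]
 [ 0.     0.944 -0.329]
 [-1.     0.    -0.   ]]
(162, array([510.53152, 104.83033], dtype=float32), np.float64(0.4680888049024925), ((510.8976135253906, 105.40234375), (52.146087646484375, 20.014055252075195), 27.448139190673828), np.float64(53.29255341661178))
(540, array([ 492.59116, -123.82028], dtype=float32), np.float64(1.9037293765229317), ((493.37384033203125, -124.45425415039062), (83.57636260986328, 81.0732421875), 89.9071044921875), np.float64(104.12698524973814))
(152, array([517.60205 , 108.683495], dtype=float32), np.float64(0.47374867577535884), ((513.26416015625, 106.98600769042969), (52.548736572265625, 19.949356079101562), 25.965044021606445), np.float64(51.56137721843959))
(356, array([ 497.6463 , -120.47612], dtype=float32), np.float64(0.6277517714366176), ((495.79144287109375, -121.66244506835938), (82.74005126953125, 82.74956512451172), 65.70549774169922), np.float64(102.8549299807874))
[110.90045808 542.95584828 385.0370985 ] [[ 0.33 -0.91 -0.24]
 [ 0.94  0.32  0.08]
 [ 0.   -0.25  0.97]] [-168.6   -0.7  -73.7]
```

Run:
```python
from h import *
a=cv2.imread('pics/top1.png')[165:225,255:325]; b=cv2.imread('pics/scene1.png')[150:215,200:260]
cv2.imwrite('pics/crop1.png',np.hstack([cv2.resize(a,(400,400),interpolation=2),cv2.resize(b,(400,400),interpolation=2)]))
c=shot('top'); P=pts(c); px=cv2.cvtColor(c['pixels'],cv2.COLOR_RGB2HSV); ctr=np.array([492.9,-124])
d=P[...,:2]-ctr; r=np.hypot(d[...,0],d[...,1]); th=np.degrees(np.arctan2(d[...,1],d[...,0]))
m=(r<44)&(r>28)&(P[...,2]>98)
for lab,k in (('white',(px[...,1]<50)&(px[...,2]>110)),('red',((px[...,0]<10)|(px[...,0]>170))&(px[...,1]>90)&(px[...,2]>70)),('green',(px[...,0]>40)&(px[...,0]<85)&(px[...,1]>70))):
    print(lab,[(int(t),int(q)) for t,q in zip(th[m&k],r[m&k])])
```

```text
white [(17, 39), (17, 37), (14, 36), (19, 35), (-159, 34), (-161, 37), (-157, 38), (-162, 39), (-159, 40)]
red [(-43, 39), (-46, 41), (-43, 35), (-46, 37), (-49, 39), (-51, 41), (-46, 33), (-49, 35), (-51, 37), (-52, 34), (125, 35), (127, 33), (129, 32), (128, 37), (130, 35), (133, 33), (131, 38), (133, 37), (133, 40)]
green [(-15, 39), (-18, 40), (-22, 41), (-12, 36), (-15, 36), (-19, 37), (-23, 38), (-17, 34), (-20, 35), (-18, 32), (157, 32), (162, 31), (159, 35), (163, 34), (167, 33), (157, 38), (160, 37), (163, 36), (168, 35), (158, 40), (161, 39), (165, 38), (163, 41), (166, 41)]
```

View pics/crop1.png

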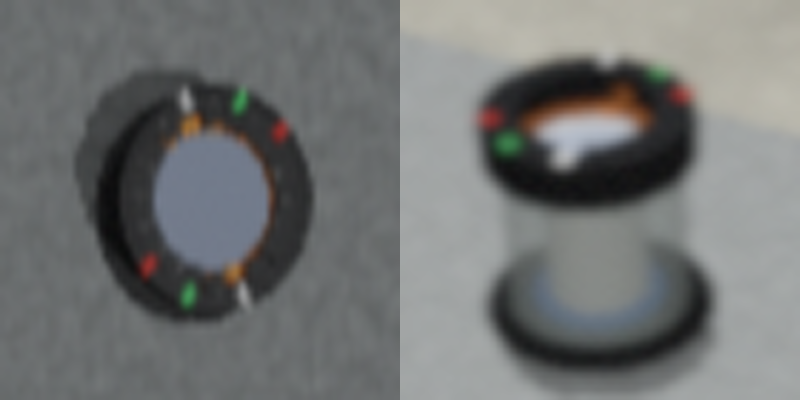

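```bash
python3 -m handwheel '[[[0,-28,45],0],[[0,-28,45],0],[[0,-28,45],0],[[0,-28,45],0],[[0,-28,45],0],[[0,-28,45],0],[[0,-28,45],0],[[0,-28,45],0],[[0,-28,45],0],[[0,-28,43],0]]'
python3 -m handwheel '[[[0,0,0],-0.135],[[0,0,0],-0.135],[[0,0,0],-0.135],[[0,0,0],-0.135],[[0,0,0],-0.135],[[0,0,0],-0.135],[[0,0,0],0],[[0,0,0],0],[[0,0,0],0],[[0,0,0],0]]' 60
python3 - <<'E'
from h import *
s=manip.read_state(); print(s['clock'],s['eef_pos'],s['joints'].round(2),s['finger_gap']);M=rot(s['eef_rot']);print(M.round(3))
w=shot('wrist','w1.png'); b=bar(w,44,70,511,105); print(b)
print(bar(shot('top'),44,70,511,105)[:3])
E
```

```text
clock: 2.15
eef_pos: [512.8, 106.2, 216.6]
eef_rot: [0.584, 1.57, 0.249]
wrist_force: [-0.4, 0.7, -1.3]
finger_gap: 93.7
clock: 3.4
eef_pos: [511.8, 107.8, 216.5]
eef_rot: [-0.205, 1.571, 0.269]
wrist_force: [0.8, -0.3, 0.3]
finger_gap: 71.8
3.4 [511.84652269 107.79936338 216.4504463 ] [ 0.14  0.24  1.6   0.    1.3  -1.91] 71.83991633429035
[[ 0.    -0.457  0.89 ]
 [ 0.     0.89   0.457]
 [-1.    -0.     0.   ]]
(765, array([510.96848, 104.20221], dtype=float32), np.float64(0.48910361532735847), ((512.22900390625, 104.4854736328125), (51.853111267089844, 19.6142635345459), 27.45559310913086), np.float64(53.424800712446654))
(17, array([496.6076 ,  90.37435], dtype=float32), np.float64(0.13009268179824085))
```

View pics/w1.png

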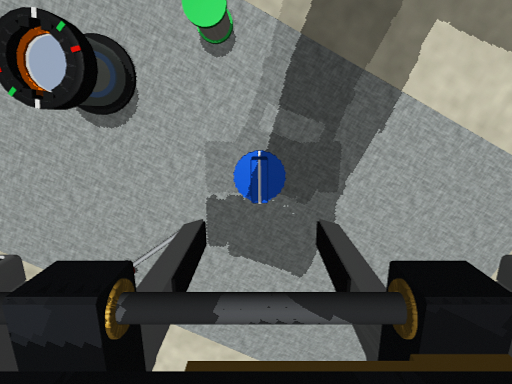

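```bash
python3 -m handwheel '[[[0,-3,-1.5],0],[[40,0,0],0],[[40,0,0],0],[[40,0,0],0],[[30,0,0],0],[[15,0,0],0],[[8,0,0],0],[[6.5,0,0],0],[[0,0,0],0],[[0,0,0],0]]'
python3 - <<'E'
from h import *
s=manip.read_state(); print(s['clock'],s['eef_pos'],s['wrist_force'])
w=shot('wrist','w2.png'); print(bar(w,44,70,512,104,40))
E
```

```text
clock: 4.75
eef_pos: [512.2, 104.5, 37.5]
eef_rot: [-0.329, 1.57, 0.146]
wrist_force: [-0.8, 0.1, 0.4]
finger_gap: 71.8
4.75 [512.19945925 104.47501453  37.54507433] [-0.75524379  0.12258923  0.43232138]
(3918, array([509.4075 , 103.58621], dtype=float32), np.float64(2.0498382661338312), ((511.8703308105469, 102.34327697753906), (74.27423858642578, 53.64495849609375), 89.06920623779297), np.float64(53.47693814986401))
```

View pics/w2.png

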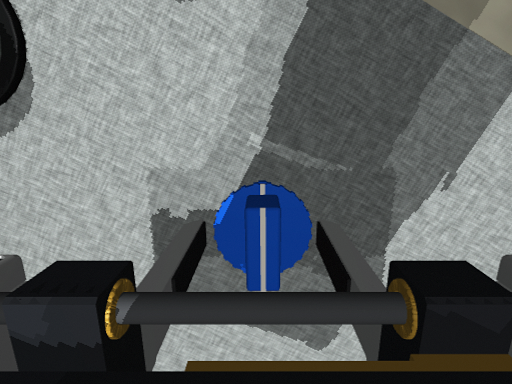

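```bash
python3 -m handwheel '[[[0,0,0],0],[[0,0,0],0],[[0,0,0],0],[[0,0,0],0],[[0,0,0],0],[[0,0,0],0],[[0,0,0],0],[[0,0,0],0],[[0,0,0],0],[[0,0,0],0]]' 255 40
python3 -m handwheel '[[[-10,0,0],0],[[-30,0,0],0],[[-40,0,0],0],[[-40,0,0],0],[[-20,0,0],0],[[0,0,0],0],[[0,0,0],0],[[0,0,0],0],[[0,0,0],0],[[0,0,0],0]]'
python3 - <<'E'
from h import *
s=manip.read_state(); print(s['clock'],s['eef_pos'],s['joints'].round(2),s['finger_gap']);M=rot(s['eef_rot']);print(M.round(4))
w=shot('wrist'); P=pts(w); px=cv2.cvtColor(w['pixels'],cv2.COLOR_RGB2HSV)
blue=(px[...,0]>100)&(px[...,0]<125)&(px[...,1]>120)
q=(P-s['eef_pos'])@M
q=q[blue&(w['z_map']>0)&(np.abs(q).max(-1)<60)]
t=q[q[:,0]<-10]; print(len(t),t.min(0),t.max(0))
f=q[(q[:,0]>11)&(q[:,0]<17)]; print(len(f),f.min(0),f.max(0),np.median(f,0)); cl=f[:,1:].astype(np.float32); print(cv2.minEnclosingCircle(cl))
c=shot('top'); 
for n,cc in(('top',c),('scene',shot('scene'))): print(n,bar(cc,98,112,492,-123,55)[1:])
E
```

```text
clock: 6.05
eef_pos: [511.8, 104.4, 36.9]
eef_rot: [2.716, 1.571, -3.092]
wrist_force: [-0.5, 0.2, -1.2]
finger_gap: 19.6
clock: 7.3
eef_pos: [511.8, 104.4, 176.6]
eef_rot: [2.855, 1.57, -2.953]
wrist_force: [-0.1, -0.3, -0.9]
finger_gap: 19.7
7.3 [511.802626   104.43205885 176.6421776 ] [ 0.13  0.28  1.65 -0.    1.22 -1.91] 19.655170178985877
[[-5.000e-04 -4.576e-01  8.892e-01]
 [-1.000e-04  8.892e-01  4.576e-01]
 [-1.000e+00  1.000e-04 -5.000e-04]]
2532 [-49.41666418 -22.666476   -26.23583534] [-10.07138484  10.05054786  25.63413221]
2285 [ 11.36840746 -33.34859121 -32.54848454] [16.99992429 32.21520951 30.67395292] [ 13.52504657  -2.18121701 -15.35809636]
((-0.5886399149894714, 0.11136750131845474), 33.013511657714844)
top (array([ 492.6965 , -124.28715], dtype=float32), np.float64(1.873015078267747), ((493.3033447265625, -124.41452026367188), (83.53380584716797, 80.92752838134766), 89.95294189453125), np.float64(103.96329820649737))
scene (array([ 497.64655, -120.50328], dtype=float32), np.float64(0.5938103799913543), ((495.34539794921875, -121.73835754394531), (83.44225311279297, 81.3836441040039), 5.101992130279541), np.float64(102.71923970118667))
```

```bash
python3 -m handwheel '[[[0,-26,-4],0],[[0,-36.4,-5.5],0],[[0,-36.4,-5.5],0],[[0,-36.4,-5.5],0],[[0,-36.4,-5.5],0],[[0,-36.4,-5.7],0],[[0,0,0],0.076],[[0,0,0],0.076],[[0,0,0],0],[[0,0,0],0]]'
cat >> h.py <<'E'
def ring(c,ctr0):
    P=pts(c); px=cv2.cvtColor(c['pixels'],cv2.COLOR_RGB2HSV); ok=(c['z_map']>0)&(np.hypot(P[...,0]-ctr0[0],P[...,1]-ctr0[1])<55)
    # colour marks -> centre and angle
    z=(P[...,2]>99)&(P[...,2]<109)&ok
    L={'white':(px[...,1]<50)&(px[...,2]>130),'red':((px[...,0]<10)|(px[...,0]>172))&(px[...,1]>150)&(px[...,2]>90),'green':(px[...,0]>45)&(px[...,0]<85)&(px[...,1]>100)&(px[...,2]>70)}
    q=P[z][:,:2].astype(np.float32); print('n',len(q),'z',np.median(P[z][:,2]),'enclosing',cv2.minEnclosingCircle(q)); 
    off={'white':0,'green':.634,'red':1.184}
    for k,m in L.items():
        n,lab,st,cen=cv2.connectedComponentsWithStats((m&z).astype(np.uint8))
        g=[P[lab==i][:,:2].mean(0) for i in range(1,n) if st[i,4]>=5]
        g=[a for a in g if 30<np.hypot(*(a-ctr0))<45]
        print(k,[(a.round(1),round(float((np.arctan2(*(a-ctr0)[::-1])+off[k])%np.pi),3)) for a in g])
        if len(g)==2:
            d=g[0]-g[1]; print('   mid',(g[0]+g[1])/2,'len',np.hypot(*d),'notch yaw',(np.arctan2(d[1],d[0])+off[k])%np.pi)
E
python3 - <<'E'
from h import *
s=manip.read_state(); print(s['clock'],s['eef_pos'],s['joints'].round(2));M=rot(s['eef_rot']);print(M.round(4))
w=shot('wrist','w3.png'); ring(w,np.array([494,-123.5])); print('TOP'); ring(shot('top'),np.array([494,-123.5]))
E
```

```text
clock: 8.7
eef_pos: [578.8, -94.9, 176.9]
eef_rot: [2.51, 1.571, 2.835]
wrist_force: [0.1, -0.8, -1.3]
finger_gap: 19.4
8.7 [578.83586292 -94.91296516 176.92363366] [-0.22  0.41  1.46  0.    1.27 -2.12]
[[-1.000e-04 -3.194e-01  9.476e-01]
 [ 0.000e+00  9.476e-01  3.194e-01]
 [-1.000e+00  0.000e+00 -1.000e-04]]
n 5527 z 104.30078016287419 enclosing ((493.7294006347656, -125.14653778076172), 42.07996368408203)
white [(array([ 458.3, -137.1]), 0.364), (array([ 529.4, -112.9]), 0.292)]
   mid [ 493.84131102 -124.97992551] len 75.09854377209423 notch yaw 0.3286911970605626
red [(array([469.3, -96.7]), 0.357), (array([ 518. , -153.2]), 0.294)]
   mid [ 493.65985567 -124.92215053] len 74.5893433769708 notch yaw 0.3248375500583274
green [(array([ 458.2, -113.5]), 0.363), (array([ 529.3, -136.2]), 0.287)]
   mid [ 493.75102873 -124.89054652] len 74.58329763776918 notch yaw 0.3248383022023553
TOP
n 0 z nan enclosing ((0.0, 0.0), 0.0)
white []
red []
green []
  return _methods._mean(a, axis=axis, dtype=dtype,
  ret = ret.dtype.type(ret / rcount)
```

View pics/w3.png

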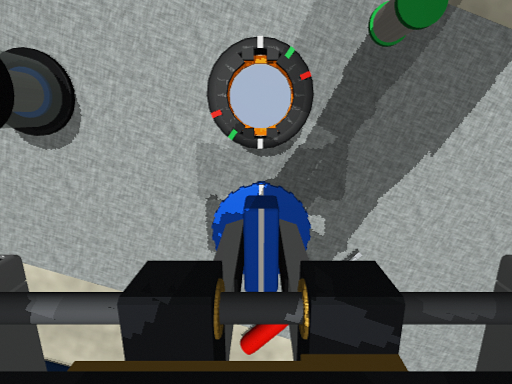

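Run:
```python
from h import *
s=manip.read_state();M=rot(s['eef_rot'])
w=shot('wrist'); P=pts(w); px=cv2.cvtColor(w['pixels'],cv2.COLOR_RGB2HSV); q=(P-s['eef_pos'])@M
blue=(px[...,0]>100)&(px[...,0]<125)&(px[...,1]>120); white=(px[...,1]<60)&(px[...,2]>120)
for n,m in(('bar top',blue&(q[...,0]<-13)&(q[...,0]>-19)),('line',white&(q[...,0]<-13)&(q[...,0]>-19)),('flange',(blue|white)&(q[...,0]>11)&(q[...,0]<16)),('pointer',white&(q[...,0]>10)&(q[...,0]<17))):
    t=q[m&(np.abs(q[...,1])<40)&(np.abs(q[...,2])<40)]
    print(n,len(t),t.min(0).round(1),t.max(0).round(1),np.median(t,0).round(1))
print('canister in tool',(np.array([493.75,-124.95,104])-s['eef_pos'])@M)
```

```text
bar top 2456 [-18.5 -22.7 -26.1] [-13.    9.3  25.7] [-16.4   1.3  -2.8]
line 413 [-18.9 -10.4 -25.8] [-14.9   0.8  25.5] [-16.9  -0.4  -1.3]
flange 2312 [ 11.4 -33.5 -32.5] [16. 32. 31.] [ 13.6  -0.7 -15.5]
pointer 45 [ 11.9 -23.2 -32.1] [ 16.8   0.9 -22.9] [ 12.9  -0.4 -29. ]
canister in tool [ 72.98289106  -1.33090189 -90.24375657]
```

```bash
python3 -m handwheel '[[[0,-0.8,-20],0],[[0,0,-30],0],[[0,0,-30],0],[[0,0,-10],0],[[15,0,0],0],[[15,0,0],0],[[0,0,0],0],[[0,0,0],0],[[0,0,0],0],[[0,0,0],0]]'
python3 -m handwheel '[[[3,0,0],0],[[2,0,0],0],[[2,0,0],0],[[2,0,0],0],[[1,0,0],0],[[1,0,0],0],[[0,0,0],0],[[0,0,0],0],[[0,0,0],0],[[0,0,0],0]]'
python3 - <<'E'
from h import *
s=manip.read_state(); print(s['clock'],s['eef_pos'],s['wrist_force'],s['moment'],s['joints'].round(2)); shot('wrist','w4.png')
E
```

```text
clock: 10.1
eef_pos: [493.9, -124.4, 147.2]
eef_rot: [-0.595, 1.57, -0.272]
wrist_force: [0.4, -0.4, -1.2]
finger_gap: 19.4
clock: 11.35
eef_pos: [493.8, -124.4, 136.0]
eef_rot: [-0.905, 1.571, -0.582]
wrist_force: [0.8, -0.2, -0.7]
finger_gap: 20.0
11.35 [ 493.76525594 -124.3556927   135.96936937] [ 0.80952121 -0.21558969 -0.72024104] [ 0.0544356  -0.02343252  0.01415023] [-0.32  0.29  1.73 -0.    1.12 -2.21]
```

```bash
python3 -m handwheel '[[[1,0,0],0],[[1,0,0],0],[[1,0,0],0],[[1,0,0],0],[[1,0,0],0],[[1,0,0],0],[[0,0,0],0],[[0,0,0],0],[[0,0,0],0],[[0,0,0],0]]'
```

```text
clock: 12.65
eef_pos: [493.8, -124.4, 130.0]
eef_rot: [-0.696, 1.571, -0.373]
wrist_force: [0.5, 0.3, -0.8]
finger_gap: 19.7
```

View pics/w4.png

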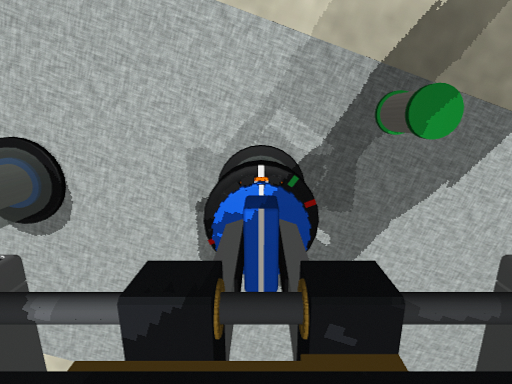

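The view shows the cap's pointer at (262,187) lined up with the collar's white mark at (262,172). The lugs have entered the notches without contact force, so I'll continue down.

```bash
python3 -m handwheel '[[[1.5,0,0],0],[[1.5,0,0],0],[[1.5,0,0],0],[[1,0,0],0],[[0.5,0,0],0],[[0.5,0,0],0],[[0.3,0,0],0],[[0,0,0],0],[[0,0,0],0],[[0,0,0],0]]'
python3 -c "
from h import *
s=manip.read_state(); print(s['eef_pos'],s['wrist_force'],s['moment'])"
```

```text
clock: 13.9
eef_pos: [493.8, -124.3, 123.2]
eef_rot: [-0.88, 1.571, -0.557]
wrist_force: [0.2, -0.1, -1.4]
finger_gap: 19.6
[ 493.77556204 -124.33489783  123.19120041] [ 0.18580303 -0.13932778 -1.43522728] [ 0.03368412 -0.05288565  0.01104361]
```

```bash
python3 -m handwheel '[[[0.3,0,0],0],[[0,0,0],0],[[0.3,0,0],0],[[0,0,0],0],[[0.3,0,0],0],[[0,0,0],0],[[0,0,0],0],[[0,0,0],0],[[0,0,0],0],[[0,0,0],0]]'
python3 -c "
from h import *
s=manip.read_state(); print(s['eef_pos'],s['wrist_force'],s['moment'],rot(s['eef_rot']).round(4))"
```

```text
clock: 15.15
eef_pos: [493.8, -124.3, 122.9]
eef_rot: [-0.642, 1.57, -0.319]
wrist_force: [-3.6, 1.8, 9.7]
finger_gap: 19.8
[ 493.81848276 -124.34082143  122.86240925] [-3.57901801  1.78396151  9.68378688] [ 0.28673353  0.84776767 -0.02738058] [[ 4.000e-04 -3.176e-01  9.482e-01]
 [-1.000e-04  9.482e-01  3.176e-01]
 [-1.000e+00 -2.000e-04  3.000e-04]]
```

```bash
python3 -m handwheel '[[[-0.2,0,0],0.05],[[0,0,0],0.08],[[0,0,0],0.08],[[0,0,0],0.08],[[0,0,0],0.08],[[0,0,0],0.08],[[0,0,0],0.05],[[0,0,0],0],[[0,0,0],0],[[0,0,0],0]]'
cat >> h.py <<'E'
def turn():
    s=manip.read_state(); M=rot(s['eef_rot']); print(s['clock'],s['eef_pos'],s['wrist_force'].round(1),s['moment'].round(2),'tool z yaw',np.arctan2(M[1,2],M[0,2]),'turned',0.326-np.arctan2(M[1,2],M[0,2]))
    w=manip.camera('wrist'); P=pts(w); px=cv2.cvtColor(w['pixels'],cv2.COLOR_RGB2HSV); q=(P-s['eef_pos'])@M
    white=(px[...,1]<60)&(px[...,2]>120)
    t=q[white&(q[...,0]<-14.5)&(q[...,0]>-19)&(np.abs(q[...,1])<6)&(np.abs(q[...,2])<26)]
    print('line slope in tool (dy/dz)',np.polyfit(t[:,2],t[:,1],1),len(t)); 
    return w
E
python3 - <<'E'
from h import *
w=turn(); im=cv2.cvtColor(w['pixels'],cv2.COLOR_RGB2BGR)[130:300,180:350]; cv2.imwrite('pics/w5.png',cv2.resize(im,(680,680)[:2][:2] and (600,600),interpolation=cv2.INTER_CUBIC))
E
```

```text
clock: 16.4
eef_pos: [494.1, -124.4, 122.9]
eef_rot: [-0.04, 1.57, -0.215]
wrist_force: [-0.1, 1.7, 5.2]
finger_gap: 19.8
16.4 [ 494.14038184 -124.40002015  122.89037954] [-0.1  1.7  5.2] [0.18 0.09 0.06] tool z yaw -0.1755569776056166 turned 0.5015569776056166
line slope in tool (dy/dz) [ 0.00164123 -0.57232196] 418
```

View pics/w5.png

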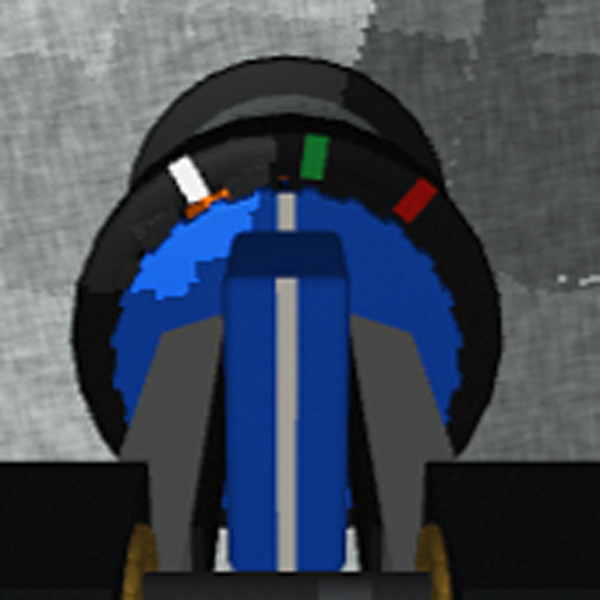

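The pointer, at (287,210) in the crop, sits a little short of the green mark at (314,158). The white mark is at (190,180). The cap turns with the jaws and doesn't slip, and 0.13 rad remains.

```bash
python3 -m handwheel '[[[0,0,0],0.04],[[0,0,0],0.04],[[0,0,0],0.03],[[0,0,0],0.02],[[0,0,0],0],[[0,0,0],0],[[0,0,0],0],[[0,0,0],0],[[0,0,0],0],[[0,0,0],0]]'
python3 - <<'E'
from h import *
w=turn(); im=cv2.cvtColor(w['pixels'],cv2.COLOR_RGB2BGR)[130:300,180:350]; cv2.imwrite('pics/w6.png',cv2.resize(im,(600,600),interpolation=cv2.INTER_CUBIC))
E
```

```text
clock: 17.7
eef_pos: [494.1, -124.4, 122.9]
eef_rot: [-0.025, 1.57, -0.33]
wrist_force: [1.1, -0.1, 5.8]
finger_gap: 20.1
17.7 [ 494.1461686  -124.43227045  122.8749744 ] [ 1.1 -0.1  5.8] [0.1  0.06 0.2 ] tool z yaw -0.3053554208169097 turned 0.6313554208169097
line slope in tool (dy/dz) [ 0.00601952 -0.65656932] 432
```

View pics/w6.png

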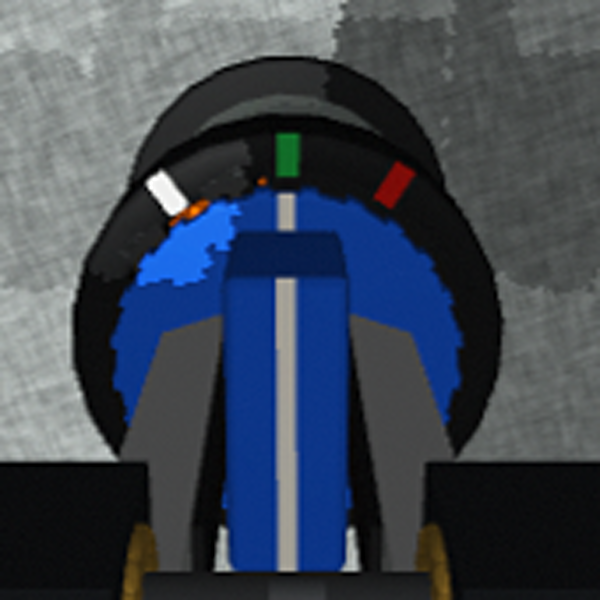

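The pointer at (287,210) is now exactly in line with the green mark at (287,155). The cap is flush, gripped and steady, so I'm handing in.

```bash
python3 -c "
from cell import manip
print(manip.sign_off())"
```

```text
the job is handed in; nothing more can be done
None
```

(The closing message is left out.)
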